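# Wedge the cup formers tight in their carrying tray

## Robot

A 6-joint arm with a two-finger parallel gripper is mounted at the origin on the work surface. World frame = base frame: x ahead of the robot, y to its left, z up, the work surface at z = 0. Lengths are in mm, angles in degrees, forces in N, time in s.
With the tool pointing down it reaches from about 275 to 725 mm from the base axis. Payload 15.9 kg.
Tool frame: the origin (TCP) lies at the very end of the fingers, on their centre line; the grasp point (between the pads) lies 19 mm behind it; z points along the fingers, y is the line along which they close (so a half turn about z gives the same grasp; the last joint's range is limited). The gripper opens to 85 mm and grips with 20 to 120 N. Pads are 22 mm wide; open, the fingers measure 114 mm over their backs; the gripper's body (76 mm by 85 mm) begins 54 mm behind the grasp point. The pads swing forward as they close: fully open they stand 13 mm farther back than shut.
Start: joints at [72.25, 12.198, -1.971, 75.831, 0, 90], TCP at [152.428, 476.184, 231.306] pointing down, gripper open.
Joint ranges: [-170.91, 170.91], [-42.67, 98.43], [-65.05, 77.54], [-120.47, 116.71], [-90, 82.35], [-180, 180]. Speed limits (degrees/s): [108.29, 108.29, 136.94, 147.25, 180, 180].

## Interface

Orientations are given as [roll, pitch, yaw] about the fixed x, y, z axes, in that order (R = Rz(yaw) Ry(pitch) Rx(roll)).
In Python, from cell import r gives the robot as it stands.
- The arm moves only by the tool apply_moves, never from a script. Its argument "steps" is a list of rows, each an object of numbers: "tx", "ty", "tz": the shift along the world's x, y, z each as a share of 0.03 m, from -1 to 1; "rx", "ry", "rz": the turn, a rotation vector about the world's x, y, z each as a share of 0.1 rad, from -1 to 1; "grip": the opening, from 0 (shut) to 1 (fully open). In form: [{"tx": .., "ty": .., "tz": .., "rx": .., "ry": .., "rz": .., "grip": ..}, ...]. A call has 1 to 10 rows; each row shifts and turns the commanded pose from where the row before left it; what a row does not reach is not made up. A row lasts 1/10 s, in which the tool goes at most 50 mm and 8.59 degrees, less where a joint would pass 70% of its speed; a pose out of reach is approached as far as the arm can. A call with a number of a shift or a turn outside -1 to 1 is refused whole. A call with a gripper value outside its range is refused whole. The fingers move at their own pace and stop on an object; "newtons" is the grip in N (left out, the last holds). Time passes only in rows, so rows that do not move let the fingers close. It gives the time, the measured TCP pose, the force, the opening and the grip force at its end, in the units of the state.
- r.read_state(): the state, without advancing time (a new reading comes with each control period).
- r.camera(name): name is "scene" or "top" or "wrist"; returns the picture (384x512x3 uint8, blue, green, red); there is no depth.
- r.camera_params(name): a dict with "fx", "fy", "cx", "cy" (pixels), "xyz" and "orientation" of the camera in the world; the wrist camera has in their place "mount" (4x4, takes a point from camera to tool coordinates, whose origin is the TCP and whose axes are the flange's). Camera axes: x right, y up, looking along -z (the intrinsics and any distortion apply to the point x, -y, -z); pixel columns grow to the right and rows downward; lengths in mm; the calibration is good to about 2 mm. A picture is of the moment at which its call begins: read the wrist's pose just before it. camera_params takes no time and is no camera call.
- r.job_done(): hands the job in; it is judged then, once.
The state is a dict: "time_s": time; "joint_pos": joint angles; "joint_vel": joint speeds; "tau": joint torques, N m; "position": TCP position; "tool_rot": TCP orientation; "force": force on the tool from outside, world axes, zero at the start; "wrist_torque": the same for the moment, N m; "gripper_width": finger opening in mm; "grip_force": force on a finger pad.
Only numpy, scipy, OpenCV 4.12 (cv2) and the standard library are available. Lean on these libraries where they do the work, as an engineer would, in place of code of your own. Each camera call takes 0.05 s, during which the arm holds its last target. There are 200 camera calls.

## Task

The two round wooden formers on which the leaf cups are rolled sit loose in their carrying tray. Take the big wedge from the stand and press it, thin end down, into the gap between the tray's sliding board and its end block until it goes no further, so that the formers are locked tight in a row; then let go and leave it standing there.

Things in the scene. Friction and masses are not known exactly. Their poses are not given: they have to be found in the camera images.
- wedge: Big pale wood wedge, 90 g, 100 mm tall, 50 mm wide along y, 10 mm thick along x at its thin lower end, evenly growing to 42 mm at the top. Origin: centre of the thin end; z up. It stands upright in one of three slots (30 mm deep, open on top and at the y ends) of a fixed stand; 55 mm beside it along x are a small wedge (70 mm tall, 36 wide) and an untapered slat (100 x 50 x 20).
- tray: Fixed wooden tray, 198 mm along x, 84 along y, origin at the centre of its underside, z up. Floor 8 mm thick; ends and sliding board reach z = 73 mm, side rails 38. From -x to +x: end wall, two loose round formers (56 mm across, 60 tall), dark sliding board, gap, end block. The gap is open above and at the y sides; its two faces slope apart upwards and fit the wedge's taper.
- gap (a point): Point fixed in the tray, on y = 0, 61 mm towards +x and 16 mm up from the tray's origin, axes as the tray's: where the centre of the wedge's thin end is when all is tight (8 mm above the tray's floor, wedge x along tray x). At the top edges the end block's face is 14 mm to its +x, the board's face 2 mm to its -x plus the jaw reading; so the mouth is 21 to 23.5 mm wide at the start.
- jaw (a joint): Sliding board (58 mm wide along y), in m: how far it has slid along the tray's -x, towards the formers. Starts 0.005 to 0.0075; stops at 0.012 when the formers are packed tight. About 3 N of friction. The wedge going down pushes it and the formers along: some 4 to 10 N downward, then rising steeply once all is tight; 15 N is ample.
Not all that is in view belongs to the job. What is shaped like the wedge but red is not meant. Of the things that look like the tray, take the one that is nearest to the robot's base at the start.

How it is judged:
By the outcome, as a careful person would: the job done as asked, in the order asked, and still so for the second after the job is handed in, with the robot touching nothing.
It also fails if it takes over 38 s, if anything falls off the work surface, if the arm or the gripper's body presses on something with over 40 N, if the wrist force passes 120 N, or if a joint passes its speed limit or range.

## Working session

There is one attempt and no reset: what is moved stays moved. The work goes in short steps, Python scripts to look and compute and a tool call to move; the robot and the scene stay as the last step left them, time stands still between calls to the robot, and variables do not carry over. Pictures are saved under pics/ and viewed, at most 10 in all, crops included, and the job is handed in when it is done.

Besides the shell and the picture viewer there is one more tool, called after "Call:" as name(argument=value, ...) on one line, values as JSON. apply_moves: Moves the arm, as the interface text tells. Its arguments: {"type":"object","properties":{"steps":{"type":"array","items":{"type":"object","properties":{"tx":{"type":"number"},"ty":{"type":"number"},"tz":{"type":"number"},"rx":{"type":"number"},"ry":{"type":"number"},"rz":{"type":"number"},"grip":{"type":"number"}}}},"newtons":{"type":"number"}},"required":["steps"]}

```bash
mkdir -p pics; python3 - <<'E'
from cell import r
import cv2,json
s=r.read_state();print(s)
for n in("scene","top","wrist"):
    im=r.camera(n);cv2.imwrite(f"pics/{n}0.png",im);print(n,r.camera_params(n))
a=cv2.imread("pics/scene0.png");b=cv2.imread("pics/top0.png")
E
```

```text
{'time_s': 0.0, 'joint_pos': array([ 7.22482696e+01,  1.22247725e+01, -2.00814385e+00,  7.58305046e+01,
       -9.83972677e-05,  8.99998864e+01]), 'joint_vel': array([-0.02128533, -0.01141772,  0.07311226,  0.04755811,  0.02158333,
       -0.01991524]), 'tau': array([ 2.63132104e-03, -6.86178374e+01,  4.87100315e+01,  1.78542937e-02,
        9.76222964e-05, -4.10836975e-06]), 'position': array([152.3455491 , 475.8760844 , 230.81709114]), 'tool_rot': array([-1.79936579e+02,  9.82714080e-05,  1.62248383e+02]), 'force': array([-0.62624288,  0.93556769,  0.44428925]), 'wrist_torque': array([-0.0269117 ,  0.06196752, -0.04245009]), 'grip_force': 0.0, 'gripper_width': 85.50536688179677}
scene {'fx': 384.8898055478948, 'fy': 384.8898055478948, 'cx': 258.41219901822075, 'cy': 191.4358066996963, 'xyz': array([1196.55083275, -184.0124886 ,  677.99807946]), 'orientation': array([51.215775  , -0.1141298 , 61.64224469])}
top {'fx': 386.4075207233818, 'fy': 386.4075207233818, 'cx': 252.27421105948795, 'cy': 187.5996623967524, 'xyz': array([ 397.537285  ,  172.01327711, 1379.95848966]), 'orientation': array([  4.28896497,   0.3076534 , -91.27516148])}
wrist {'fx': 284.36694023185436, 'fy': 284.36694023185436, 'cx': 260.6786619484224, 'cy': 192.99012158011323, 'mount': array([[ 2.36669076e-04,  9.62666948e-01,  2.70688552e-01,
         6.73875012e+01],
       [ 9.99999775e-01, -5.78550327e-05, -6.68568706e-04,
        -5.94305940e-01],
       [-6.27948300e-04,  2.70688649e-01, -9.62666745e-01,
        -1.42056403e+02],
       [ 0.00000000e+00,  0.00000000e+00,  0.00000000e+00,
         1.00000000e+00]])}
```

View pics/scene0.png

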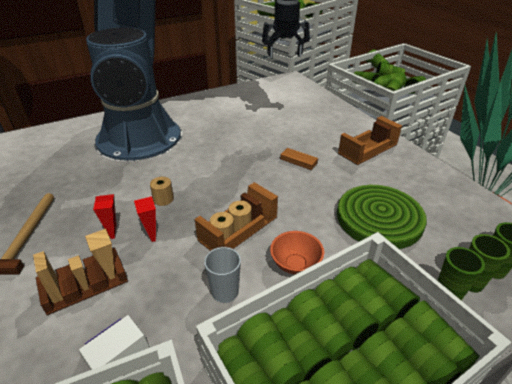

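View pics/top0.png

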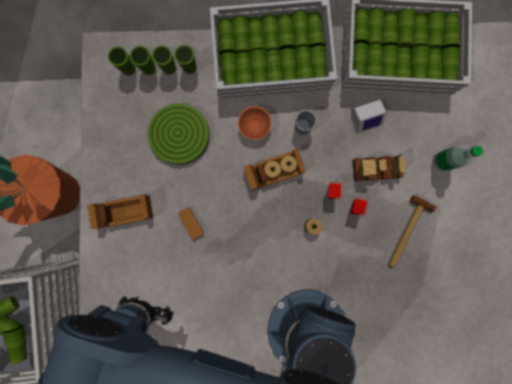

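The scene shows the stand at about (82,280), with the slat, small wedge and big wedge. The red wedges are at (105,215) and (146,218). The tray with formers is at (237,218), and an empty look-alike tray is at (370,140). In the top view the stand is at (380,168), the formers tray at (275,170) and the other tray at (120,210). The base is at about (312,330), so the tray with formers is the nearer one.

```bash
cat > h.py <<'E'
import numpy as np
from scipy.spatial.transform import Rotation as R
from cell import r
def campose(n,st=None):
    p=r.camera_params(n)
    if n=="wrist":
        T=np.eye(4);T[:3,:3]=R.from_euler("xyz",st["tool_rot"],degrees=True).as_matrix();T[:3,3]=st["position"]
        M=T@p["mount"];return p,M[:3,:3],M[:3,3]
    return p,R.from_euler("xyz",p["orientation"],degrees=True).as_matrix(),np.array(p["xyz"])
def ray(n,u,v,st=None):
    p,A,o=campose(n,st)
    d=A@np.array([(u-p["cx"])/p["fx"],-(v-p["cy"])/p["fy"],-1.]);return o,d/np.linalg.norm(d)
def atz(n,u,v,z,st=None):
    o,d=ray(n,u,v,st);return o+d*(z-o[2])/d[2]
def proj(n,P,st=None):
    p,A,o=campose(n,st);c=A.T@(np.asarray(P,float)-o)
    return np.array([p["cx"]-p["fx"]*c[0]/c[2],p["cy"]+p["fy"]*c[1]/c[2]])
def tri(rays):
    A=0;b=0
    for o,d in rays:
        Q=np.eye(3)-np.outer(d,d);A=A+Q;b=b+Q@o
    x=np.linalg.solve(A,b);return x,[np.linalg.norm((np.eye(3)-np.outer(d,d))@(x-o)) for o,d in rays]
E
python3 - <<'E'
from h import *
import cv2
a=cv2.imread("pics/scene0.png");b=cv2.imread("pics/top0.png")
up=lambda i,x,y,w,h,k:cv2.resize(i[y:y+h,x:x+w],None,fx=k,fy=k,interpolation=cv2.INTER_CUBIC)
A=up(a,28,225,100,90,4);B=up(a,190,175,100,90,4);C=up(b,345,145,66,40,6);D=up(b,240,145,66,50,6)
o=np.zeros((600,800,3),np.uint8);o[:360,:400]=A;o[:360,400:]=B;o[360:600,:396]=C;o[360:600,400:796]=D[:240]
cv2.imwrite("pics/crop1.png",o)
for n,u,v,z in(("top",380,168,90),("top",275,170,70),("top",404,167,100),("top",370,168,100),("top",248,178,73),("top",120,210,70)):print(n,u,v,atz(n,u,v,z).round())
E
```

```text
top 380 168 [ 551. -253.   90.]
top 275 170 [554.  98.  70.]
top 404 167 [ 551. -330.  100.]
top 370 168 [ 550. -217.  100.]
top 248 178 [529. 191.  73.]
top 120 210 [430. 627.  70.]
```

View pics/crop1.png

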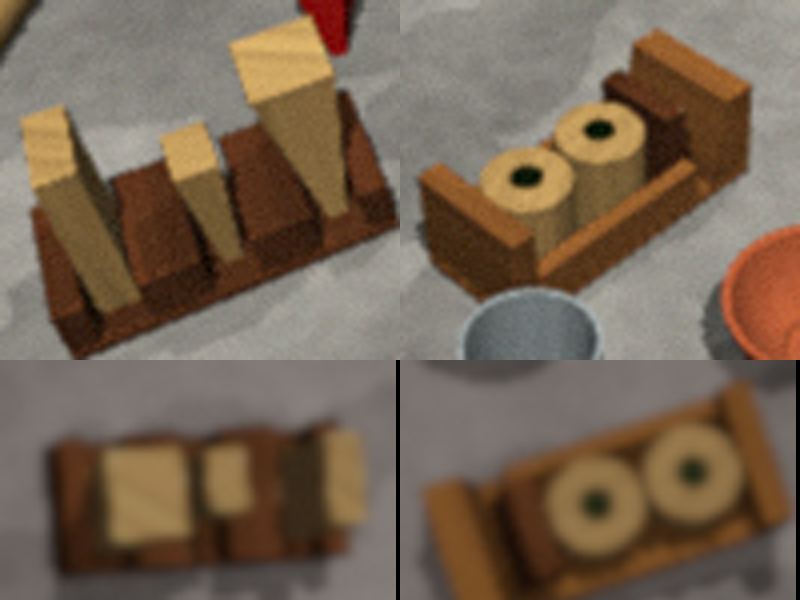

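Call:
apply_moves(steps=[{"tx":1,"ty":-0.95,"tz":-0.2,"rz":-0.8},{"tx":1,"ty":-0.95,"tz":-0.2,"rz":-0.8},{"tx":1,"ty":-0.95,"tz":-0.2,"rz":-0.8},{"tx":1,"ty":-0.95,"tz":-0.2,"rz":-0.8},{"tx":1,"ty":-0.95,"tz":-0.2,"rz":-0.8},{"tx":1,"ty":-0.95,"tz":-0.2,"rz":-0.8},{"tx":1,"ty":-0.95,"tz":-0.2,"rz":-0.8},{"tx":1,"ty":-0.95,"tz":-0.2,"rz":-0.8},{"tx":1,"ty":-0.95,"tz":-0.2,"rz":-0.8},{"tx":1,"ty":-0.95,"tz":-0.2,"rz":-0.8}])

```text
schema error: expected keys tx, ty, tz, rx, ry, rz, grip
```

Call:
apply_moves(steps=[{"tx":1,"ty":-0.95,"tz":-0.2,"rz":-0.8},{"tx":1,"ty":-0.95,"tz":-0.2,"rz":-0.8},{},{}])

```text
schema error: expected keys tx, ty, tz, rx, ry, rz, grip
```

```bash
cat > shot.py <<'E'
import sys,pickle,cv2
from h import *
s=r.read_state();im=r.camera("wrist");cv2.imwrite(f"pics/{sys.argv[1]}.png",im);pickle.dump(s,open(f"{sys.argv[1]}.pkl","wb"))
print(s["time_s"],s["position"].round(1),s["tool_rot"].round(2),s["force"].round(1))
E
python3 shot.py t1
```

```text
0.15 [152.3 476.  230.9] [-179.95   -0.    162.25] [ 0.2 -0.1  0.2]
```

Call:
apply_moves(steps=[{"tx":0.5,"ty":1},{"tx":0.5,"ty":1},{},{}])

```text
schema error: expected keys tx, ty, tz, rx, ry, rz, grip
```

```bash
python3 shot.py t2; python3 - <<'E'
import cv2,numpy as np
a,b=[cv2.imread(f"pics/t{i}.png") for i in(1,2)]
cv2.imwrite("pics/tt.png",cv2.resize(np.vstack([a,b]),(400*1,600)))
E
```

```text
0.2 [152.4 476.  231. ] [-179.96   -0.    162.25] [0.2 1.  1.2]
```

View pics/tt.png

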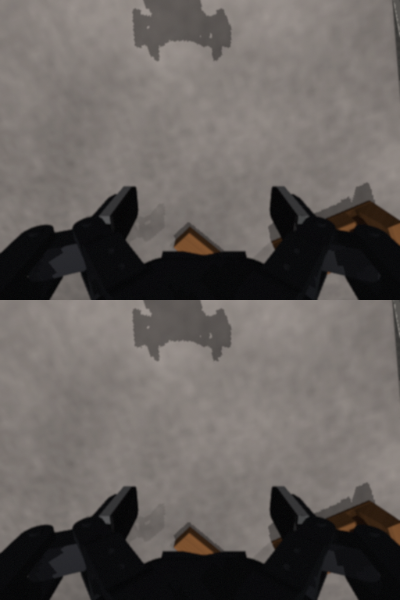

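The wrist picture shows the open fingers in the lower part of the image, at about rows 190–260 of 300. The move was refused because every key has to be given.

Call:
apply_moves(steps=[{"tx":1,"ty":-0.95,"tz":-0.2,"rx":0,"ry":0,"rz":-0.8,"grip":1},{"tx":1,"ty":-0.95,"tz":-0.2,"rx":0,"ry":0,"rz":-0.8,"grip":1},{"tx":1,"ty":-0.95,"tz":-0.2,"rx":0,"ry":0,"rz":-0.8,"grip":1},{"tx":1,"ty":-0.95,"tz":-0.2,"rx":0,"ry":0,"rz":-0.8,"grip":1},{"tx":1,"ty":-0.95,"tz":-0.2,"rx":0,"ry":0,"rz":-0.8,"grip":1},{"tx":1,"ty":-0.95,"tz":-0.2,"rx":0,"ry":0,"rz":-0.8,"grip":1},{"tx":1,"ty":-0.95,"tz":-0.2,"rx":0,"ry":0,"rz":-0.8,"grip":1},{"tx":1,"ty":-0.95,"tz":-0.2,"rx":0,"ry":0,"rz":-0.8,"grip":1},{"tx":1,"ty":-0.95,"tz":-0.2,"rx":0,"ry":0,"rz":-0.8,"grip":1},{"tx":1,"ty":-0.95,"tz":-0.2,"rx":0,"ry":0,"rz":-0.8,"grip":1}])

```text
time_s: 1.25
position: [453.4, 189.7, 171.1]
tool_rot: [180.0, -0.0, 116.2]
force: [0.0, 0.2, 0.8]
gripper_width: 85.3
grip_force: 0.0
```

Call:
apply_moves(steps=[{"tx":1,"ty":-1,"tz":0,"rx":0,"ry":0,"rz":-0.8,"grip":1},{"tx":1,"ty":-1,"tz":0,"rx":0,"ry":0,"rz":-0.8,"grip":1},{"tx":1,"ty":-1,"tz":0,"rx":0,"ry":0,"rz":0,"grip":1},{"tx":0,"ty":0,"tz":0,"rx":0,"ry":0,"rz":0,"grip":1},{"tx":0,"ty":0,"tz":0,"rx":0,"ry":0,"rz":0,"grip":1}])

```text
time_s: 1.75
position: [542.6, 100.5, 170.8]
tool_rot: [-180.0, -0.0, 107.2]
force: [-1.0, 0.7, -0.5]
gripper_width: 85.2
grip_force: 0.0
```

```bash
python3 shot.py t1
```

```text
1.75 [542.6 100.5 170.8] [-1.7995e+02 -1.0000e-02  1.0715e+02] [-1.   0.7 -0.5]
```

Call:
apply_moves(steps=[{"tx":0,"ty":-1,"tz":0,"rx":0,"ry":0,"rz":0,"grip":1},{"tx":0,"ty":-1,"tz":0,"rx":0,"ry":0,"rz":0,"grip":1},{"tx":0,"ty":-1,"tz":0,"rx":0,"ry":0,"rz":0,"grip":1},{"tx":0,"ty":0,"tz":0,"rx":0,"ry":0,"rz":0,"grip":1},{"tx":0,"ty":0,"tz":0,"rx":0,"ry":0,"rz":0,"grip":1}])

```text
time_s: 2.3
position: [542.0, 11.8, 171.5]
tool_rot: [180.0, -0.0, 107.3]
force: [0.3, -0.1, 0.3]
gripper_width: 85.4
grip_force: 0.0
```

```bash
python3 shot.py t2; python3 - <<'E'
import cv2,numpy as np
a,b=[cv2.imread(f"pics/t{i}.png") for i in(1,2)]
cv2.imwrite("pics/tt2.png",cv2.resize(np.hstack([a,b])[:300],(800,234)))
E
```

```text
2.3 [542.   11.8 171.5] [ 1.7999e+02 -1.0000e-02  1.0725e+02] [ 0.3 -0.1  0.3]
```

View pics/tt2.png

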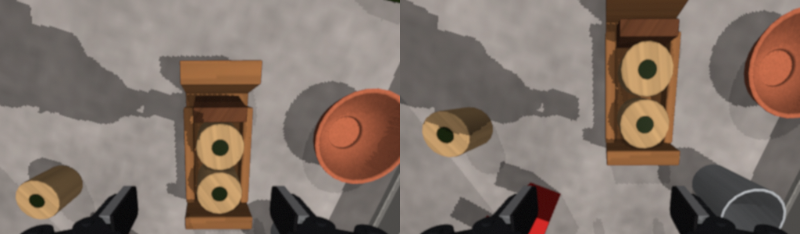

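Both views show the tray, with the end block at the top (t1, about (222,72)), the dark board below it, then the formers. The tray axis is already nearly aligned with the tool. I'll enlarge for pixel reading and take stand views too.

Call:
apply_moves(steps=[{"tx":0,"ty":-1,"tz":0.5,"rx":0,"ry":0,"rz":-0.4,"grip":1},{"tx":0,"ty":-1,"tz":0.5,"rx":0,"ry":0,"rz":-0.4,"grip":1},{"tx":0,"ty":-1,"tz":0,"rx":0,"ry":0,"rz":-0.4,"grip":1},{"tx":0,"ty":-1,"tz":0,"rx":0,"ry":0,"rz":-0.4,"grip":1},{"tx":0,"ty":-1,"tz":0,"rx":0,"ry":0,"rz":-0.4,"grip":1},{"tx":0,"ty":-1,"tz":0,"rx":0,"ry":0,"rz":-0.4,"grip":1},{"tx":0,"ty":-1,"tz":0,"rx":0,"ry":0,"rz":-0.4,"grip":1},{"tx":0,"ty":-0.7,"tz":0,"rx":0,"ry":0,"rz":-0.4,"grip":1},{"tx":0,"ty":0,"tz":0,"rx":0,"ry":0,"rz":0,"grip":1},{"tx":0,"ty":0,"tz":0,"rx":0,"ry":0,"rz":0,"grip":1}])

```text
time_s: 3.35
position: [542.7, -218.8, 201.2]
tool_rot: [-180.0, -0.0, 89.0]
force: [0.4, 0.2, 0.2]
gripper_width: 85.8
grip_force: 0.0
```

```bash
python3 shot.py s1
```

```text
3.35 [ 542.7 -218.8  201.2] [-1.7999e+02 -2.0000e-02  8.8980e+01] [0.4 0.2 0.2]
```

Call:
apply_moves(steps=[{"tx":0,"ty":-1,"tz":0,"rx":0,"ry":0,"rz":0,"grip":1},{"tx":0,"ty":-1,"tz":0,"rx":0,"ry":0,"rz":0,"grip":1},{"tx":0,"ty":-1,"tz":0,"rx":0,"ry":0,"rz":0,"grip":1},{"tx":0,"ty":0,"tz":0,"rx":0,"ry":0,"rz":0,"grip":1},{"tx":0,"ty":0,"tz":0,"rx":0,"ry":0,"rz":0,"grip":1}])

```text
time_s: 3.9
position: [542.7, -308.9, 201.2]
tool_rot: [-180.0, -0.0, 89.0]
force: [0.2, 0.3, -0.6]
gripper_width: 85.2
grip_force: 0.0
```

```bash
python3 shot.py s2; python3 - <<'E'
import cv2,numpy as np
a,b,c,d=[cv2.imread(f"pics/{i}.png") for i in("t1","t2","s1","s2")]
k=lambda i,x,y,w,h,s:cv2.resize(i[y:y+h,x:x+w],None,fx=s,fy=s,interpolation=cv2.INTER_CUBIC)
cv2.imwrite("pics/tcrop.png",np.hstack([k(a,220,65,130,195,3),k(b,250,0,130,195,3)]))
cv2.imwrite("pics/scrop.png",cv2.resize(np.hstack([c,d])[:300],(800,234)))
E
```

```text
3.9 [ 542.7 -308.9  201.2] [-1.7999e+02 -3.0000e-02  8.8960e+01] [ 0.2  0.3 -0.6]
```

View pics/tcrop.png

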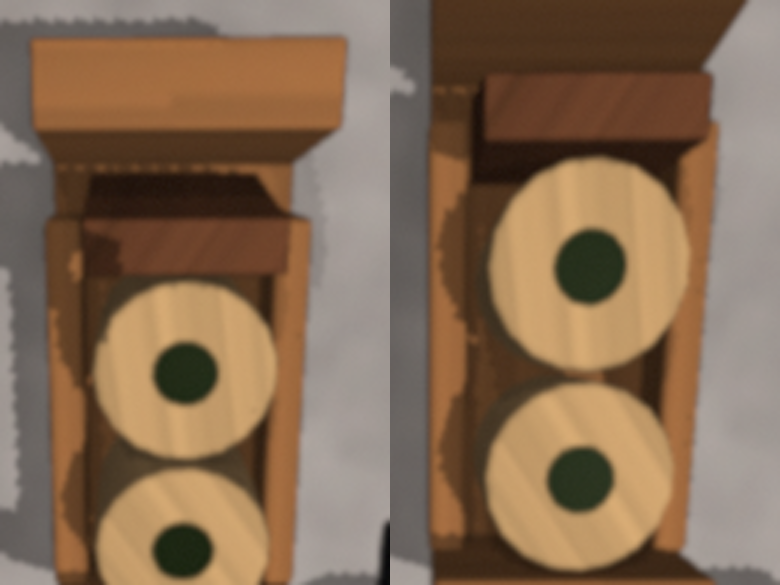

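View pics/scrop.png

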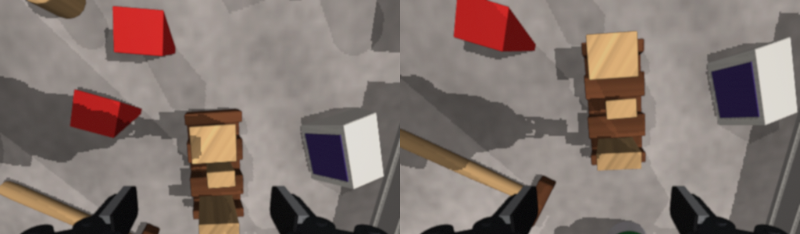

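The tray crop gives, in t1, the block's inner top edge from (233.3,108.3) to (333.3,107.7) and the board's gap-side edge from (248.3,138) to (316.7,137.7). In t2 the board's gap-side edge runs from (282,24.7) to (357.3,24.7). In s1/s2 the big wedge is the topmost pale block, at about (272,185) and (783-512=271,70).

```bash
python3 - <<'E'
from h import *
import cv2,pickle
c,d=[cv2.imread(f"pics/{i}.png") for i in("s1","s2")]
k=lambda i,x,y,w,h,s:cv2.resize(i[y:y+h,x:x+w],None,fx=s,fy=s,interpolation=cv2.INTER_CUBIC)
cv2.imwrite("pics/wcrop.png",np.hstack([k(c,225,130,100,120,4),k(d,225,25,100,120,4)]))
S={n:pickle.load(open(n+".pkl","rb")) for n in("t1","t2","s1","s2")}
W=lambda n,u,v:ray("wrist",u,v,S[n])
Z=lambda n,u,v,z:atz("wrist",u,v,z,S[n]).round(1)
for a,b in(((248.3,138),(282,24.7)),((316.7,137.7),(357.3,24.7)),((248.3,156.7),(281.3,46.7)),((316,156.3),(356,46.7)),((281.7,188.3),(316.7,88.3)),((280.7,248.3),(313.3,159.3))):
    x,e=tri([W("t1",*a),W("t2",*b)]);print("tri",x.round(1),np.round(e,1))
for p in((233.3,108.3),(333.3,107.7),(230.7,78.3),(335.3,77.7),(248.3,138),(316.7,137.7)):print("t1 z73",p,Z("t1",*p,73))
for p in((282,24.7),(357.3,24.7)):print("t2 z73",p,Z("t2",*p,73))
E
```

```text
tri [519.3 143.3  71.3] [0.2 0.2]
tri [574.  160.4  70.9] [0.2 0.2]
tri [523.7 128.4  72.6] [0.3 0.3]
tri [578.6 145.7  72.2] [0.2 0.2]
tri [560.8 109.1  66.3] [0.1 0.1]
tri [578.   53.5  68. ] [0. 0.]
t1 z73 (233.3, 108.3) [501.2 162.6  73. ]
t1 z73 (333.3, 107.7) [578.3 186.9  73. ]
t1 z73 (230.7, 78.3) [493.2 183.7  73. ]
t1 z73 (335.3, 77.7) [571.7 208.5  73. ]
t1 z73 (248.3, 138) [519.5 143.4  73. ]
t1 z73 (316.7, 137.7) [573.8 160.5  73. ]
t2 z73 (282, 24.7) [519.2 142.8  73. ]
t2 z73 (357.3, 24.7) [573.4 159.7  73. ]
```

View pics/wcrop.png

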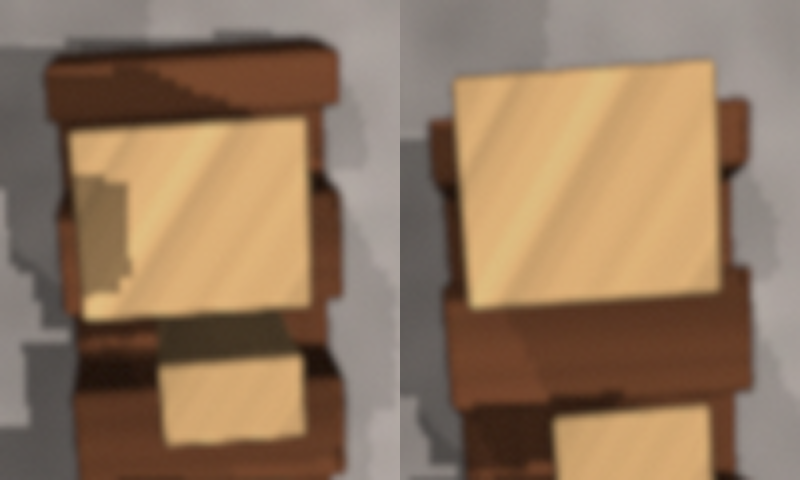

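```bash
python3 - <<'E'
from h import *
import pickle
S={n:pickle.load(open(n+".pkl","rb")) for n in("t1","t2","s1","s2")}
P=[]
for a,b in(((242.5,162.5),(238.75,44.5)),((301.5,159.25),(303.5,40)),((302.5,206.5),(305.25,97.5)),((246,210.25),(242.75,102))):
    x,e=tri([ray("wrist",*a,S["s1"]),ray("wrist",*b,S["s2"])]);P.append(x);print(x.round(1),np.round(e,1))
P=np.array(P);c=P.mean(0);w=(P[1]+P[2]-P[0]-P[3])/2;t=(P[0]+P[1]-P[2]-P[3])/2
print("wedge",c,w,t,"yaw of y-dir",np.degrees(np.arctan2(w[1],w[0])),np.linalg.norm(w),np.linalg.norm(t),"thick yaw",np.degrees(np.arctan2(t[1],t[0])))
print(proj("top",c),proj("scene",c))
# tray
bl=np.array([501.2,162.6]);br=np.array([578.3,186.9]);ol=np.array([493.2,183.7]);orr=np.array([571.7,208.5])
q=np.array([[519.35,143.1],[573.6,160.1]])
for v in(br-bl,orr-ol,q[1]-q[0]):print("tray yaw",np.degrees(np.arctan2(v[1],v[0]))+90,np.linalg.norm(v))
yaw=107.5;
for yaw in(107.3,):
    X=np.array([np.cos(np.radians(yaw)),np.sin(np.radians(yaw))]);Y=np.array([-X[1],X[0]])
    m=(bl+br)/2;b=q.mean(0);print("block",m,"board",b,"mouth",(m-b)@X,"y off blk/brd",m@Y,b@Y)
    g=m-14*X;print("gap xy",g, "jaw",(g-b)@X-2)
    g3=[*g,16];print(proj("top",g3))
    for dx,dy,z in((14+25,42,73),(14+25,-42,73),(61-0,0,73)):
        pass
    # corners of tray in top/scene: end wall outer corners, block outer
    o=g-61*X
    for dx,dy in((99,42),(99,-42),(-99,42),(-99,-42)):
        p=[*(o+dx*X+dy*Y),73];print(dx,dy,proj("top",p).round(1),proj("scene",p).round(1))
    for f in([560.8,109.1],[578,53.5]):print("former local",(np.array(f)-o)@X,(np.array(f)-o)@Y)
E
```

```text
[ 529.  -190.8  105.6] [0.2 0.2]
[ 578.2 -188.8  106.4] [0.2 0.2]
[ 580.  -230.   107.9] [0.1 0.1]
[ 530.8 -232.5  108.2] [0.2 0.2]
wedge [ 554.53154675 -210.51142161  107.01616674] [49.21836935  2.25495806  0.32196866] [-1.77770442 41.40277046 -2.0668985 ] yaw of y-dir 2.6231932561279896 49.27105013338706 41.49242948018693 thick yaw 92.45859000173499
[368.75639676 166.47547968] [ 97.4882515  239.58836101]
tray yaw 107.49355359990084 80.83872834229888
tray yaw 107.5325543859437 82.32429774981388
tray yaw 107.39911574409267 56.85123129713199
block [539.75 174.75] board [546.475 151.6  ] mouth 24.102558536662883 y off blk/brd -567.2984007767279 -566.8349388184836
gap xy [543.91324824 161.38334881] jaw 8.102558536662897
[256.41537538 175.15261474]
99 42 [249.8 188.6] [254.3 181.3]
99 -42 [242.  165.3] [278.3 195.7]
-99 42 [305.  170.1] [193.8 218.4]
-99 -42 [297.  146.9] [217.7 236.7]
former local 6.0602124133039315 -0.5750543463272636
former local -52.13933587318954 -0.46289709905052545
```

Call:
apply_moves(steps=[{"tx":0.1,"ty":0.82,"tz":0,"rx":0,"ry":0,"rz":0.15,"grip":1},{"tx":0.1,"ty":0.82,"tz":0,"rx":0,"ry":0,"rz":0.15,"grip":1},{"tx":0.1,"ty":0.82,"tz":0,"rx":0,"ry":0,"rz":0.15,"grip":1},{"tx":0.1,"ty":0.82,"tz":0,"rx":0,"ry":0,"rz":0.15,"grip":1},{"tx":0,"ty":0,"tz":-0.9,"rx":0,"ry":0,"rz":0,"grip":1},{"tx":0,"ty":0,"tz":-0.9,"rx":0,"ry":0,"rz":0,"grip":1},{"tx":0,"ty":0,"tz":-0.9,"rx":0,"ry":0,"rz":0,"grip":1},{"tx":0,"ty":0,"tz":-0.9,"rx":0,"ry":0,"rz":0,"grip":1},{"tx":0,"ty":0,"tz":-0.8,"rx":0,"ry":0,"rz":0,"grip":1},{"tx":0,"ty":0,"tz":0,"rx":0,"ry":0,"rz":0,"grip":1}])

```text
time_s: 4.95
position: [552.6, -209.2, 66.7]
tool_rot: [-179.8, -0.1, 92.5]
force: [0.2, 0.2, 1.0]
gripper_width: 85.3
grip_force: 0.0
```

Call:
apply_moves(newtons=80, steps=[{"tx":0,"ty":0,"tz":0,"rx":0,"ry":0,"rz":0,"grip":0},{"tx":0,"ty":0,"tz":0,"rx":0,"ry":0,"rz":0,"grip":0},{"tx":0,"ty":0,"tz":0,"rx":0,"ry":0,"rz":0,"grip":0},{"tx":0,"ty":0,"tz":0,"rx":0,"ry":0,"rz":0,"grip":0},{"tx":0,"ty":0,"tz":0,"rx":0,"ry":0,"rz":0,"grip":0},{"tx":0,"ty":0,"tz":0,"rx":0,"ry":0,"rz":0,"grip":0},{"tx":0,"ty":0,"tz":0,"rx":0,"ry":0,"rz":0,"grip":0},{"tx":0,"ty":0,"tz":0,"rx":0,"ry":0,"rz":0,"grip":0}])

```text
time_s: 5.75
position: [555.3, -211.6, 71.1]
tool_rot: [179.9, 0.0, 92.4]
force: [-1.7, 1.1, 8.4]
gripper_width: 49.2
grip_force: 81.0
```

Call:
apply_moves(steps=[{"tx":0,"ty":0,"tz":0.3,"rx":0,"ry":0,"rz":0,"grip":0},{"tx":0,"ty":0,"tz":0.5,"rx":0,"ry":0,"rz":0,"grip":0},{"tx":0,"ty":0,"tz":1,"rx":0,"ry":0,"rz":0,"grip":0},{"tx":0,"ty":0,"tz":1,"rx":0,"ry":0,"rz":0,"grip":0},{"tx":0,"ty":0,"tz":1,"rx":0,"ry":0,"rz":0,"grip":0},{"tx":0,"ty":0,"tz":0,"rx":0,"ry":0,"rz":0,"grip":0},{"tx":0,"ty":0,"tz":0,"rx":0,"ry":0,"rz":0,"grip":0}])

```text
time_s: 6.45
position: [554.9, -211.6, 184.5]
tool_rot: [179.9, 0.0, 92.3]
force: [-0.3, -0.1, -1.6]
gripper_width: 48.8
grip_force: 82.6
```

```bash
python3 shot.py w1
```

```text
6.45 [ 554.9 -211.6  184.5] [1.7989e+02 5.0000e-02 9.2350e+01] [-0.3 -0.1 -1.6]
```

```bash
python3 - <<'E'
from h import *
import cv2,pickle
c=cv2.imread("pics/w1.png");s=pickle.load(open("w1.pkl","rb"))
T=R.from_euler("xyz",s["tool_rot"],degrees=True).as_matrix()
# nominal: base centre 63.5 ahead of TCP, x +1
for x0 in(0,1.1):
  for nm,dx,y,h in(("base",5,-25,0),("base",5,25,0),("top",21,-25,100),("top",21,25,100),("topback",-21,-25,100),("topback",-21,25,100)):
    p=s["position"]+T@np.array([x0+dx,y,63.5-h]);print(x0,nm,proj("wrist",p,s).round(1))
cv2.imwrite("pics/w1c.png",cv2.resize(c[150:350,150:374],None,fx=3,fy=3,interpolation=cv2.INTER_CUBIC))
E
```

```text
0 base [226.3 199.3]
0 base [292.5 199.3]
0 top [196.2 233.6]
0 top [320.7 233.6]
0 topback [202.  321.6]
0 topback [315.3 321.6]
1.1 base [226.3 197.9]
1.1 base [292.6 197.9]
1.1 top [196.1 231.1]
1.1 top [320.9 231.1]
1.1 topback [201.9 319.5]
1.1 topback [315.4 319.5]
```

View pics/w1c.png

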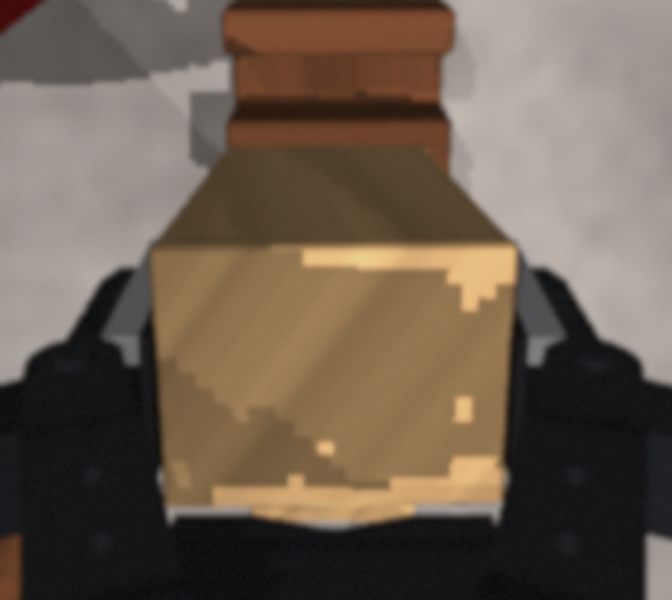

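Wedge in hand (w1): the base edge is at row 199, columns 225–291.7. The top front edge is at row 231.3, columns 200.7–322.3, and the top back edge at row 318, columns 205–317.3. I'll fit the hand pose from these.

```bash
python3 - <<'E'
from h import *
import pickle
from scipy.optimize import least_squares
s=pickle.load(open("w1.pkl","rb"));T=R.from_euler("xyz",s["tool_rot"],degrees=True).as_matrix()
L=[(5,-25,0),(5,25,0),(21,-25,100),(21,25,100),(-21,-25,100),(-21,25,100)]
uv=np.array([(225,199),(291.7,199),(200.7,231.3),(322.3,231.3),(205,318),(317.3,318)])
def f(q):
    A=R.from_euler("y",q[3],degrees=True).as_matrix()
    return np.ravel([proj("wrist",s["position"]+T@(np.array([q[0],q[1],q[2]])+A@np.array([x,y,-h])),s)-u for (x,y,h),u in zip(L,uv)])
o=least_squares(f,[1,0,63.5,0]);print(o.x,o.fun.round(1))
for tilt in (0,):
    o2=least_squares(lambda q:f([*q,0]),[1,0,63.5]);print(o2.x,o2.fun.round(1))
E
```

```text
[-0.42772333  0.89357077 65.68592342 -0.28970953] [ 2.8 -0.   1.7 -0.  -1.1 -0.1 -0.5 -0.1 -0.1  0.2 -0.9  0.1]
[-4.88463108e-02  8.93433634e-01  6.57675303e+01] [ 2.8 -0.5  1.7 -0.5 -1.1  0.2 -0.5  0.2  0.   0.1 -1.   0.1]
```

Call:
apply_moves(steps=[{"tx":-0.03,"ty":1,"tz":0.3,"rx":0,"ry":0,"rz":0.22,"grip":0},{"tx":-0.03,"ty":1,"tz":0,"rx":0,"ry":0,"rz":0.22,"grip":0},{"tx":-0.03,"ty":1,"tz":0,"rx":0,"ry":0,"rz":0.22,"grip":0},{"tx":-0.03,"ty":1,"tz":0,"rx":0,"ry":0,"rz":0.22,"grip":0},{"tx":-0.03,"ty":1,"tz":0,"rx":0,"ry":0,"rz":0.22,"grip":0},{"tx":-0.03,"ty":1,"tz":0,"rx":0,"ry":0,"rz":0.22,"grip":0},{"tx":-0.03,"ty":1,"tz":0,"rx":0,"ry":0,"rz":0.22,"grip":0},{"tx":-0.03,"ty":1,"tz":0,"rx":0,"ry":0,"rz":0.22,"grip":0},{"tx":-0.03,"ty":1,"tz":0,"rx":0,"ry":0,"rz":0.22,"grip":0},{"tx":-0.03,"ty":1,"tz":0,"rx":0,"ry":0,"rz":0.22,"grip":0}])

```text
time_s: 7.5
position: [544.6, 89.7, 191.4]
tool_rot: [-179.9, -0.0, 105.0]
force: [0.3, -0.1, -1.0]
gripper_width: 48.9
grip_force: 82.7
```

Call:
apply_moves(steps=[{"tx":-0.03,"ty":1,"tz":0,"rx":0,"ry":0,"rz":0.22,"grip":0},{"tx":-0.03,"ty":1,"tz":0,"rx":0,"ry":0,"rz":0.22,"grip":0},{"tx":0,"ty":0.43,"tz":0,"rx":0,"ry":0,"rz":0,"grip":0},{"tx":0,"ty":0,"tz":0,"rx":0,"ry":0,"rz":0,"grip":0},{"tx":0,"ty":0,"tz":0,"rx":0,"ry":0,"rz":0,"grip":0},{"tx":0,"ty":0,"tz":0,"rx":0,"ry":0,"rz":0,"grip":0}])

```text
time_s: 8.1
position: [543.6, 160.4, 192.1]
tool_rot: [-180.0, 0.0, 107.4]
force: [-0.2, -0.1, -1.6]
gripper_width: 49.2
grip_force: 82.7
```

```bash
python3 shot.py g1; python3 - <<'E'
import cv2
c=cv2.imread("pics/g1.png");s=cv2.imread("pics/g1.png")
E
```

```text
8.1 [543.6 160.4 192.1] [-1.7997e+02  1.0000e-02  1.0740e+02] [-0.2 -0.1 -1.6]
```

Call:
apply_moves(steps=[{"tx":0,"ty":0,"tz":-0.6,"rx":0,"ry":0,"rz":0,"grip":0},{"tx":0,"ty":0,"tz":-0.6,"rx":0,"ry":0,"rz":0,"grip":0},{"tx":0,"ty":0,"tz":-0.5,"rx":0,"ry":0,"rz":0,"grip":0},{"tx":0,"ty":0,"tz":-0.3,"rx":0,"ry":0,"rz":0,"grip":0},{"tx":0,"ty":0,"tz":-0.2,"rx":0,"ry":0,"rz":0,"grip":0},{"tx":0,"ty":0,"tz":-0.2,"rx":0,"ry":0,"rz":0,"grip":0},{"tx":0,"ty":0,"tz":0,"rx":0,"ry":0,"rz":0,"grip":0}])

```text
time_s: 8.85
position: [543.5, 161.3, 119.9]
tool_rot: [-180.0, 0.0, 107.5]
force: [-0.3, -0.5, -2.2]
gripper_width: 49.0
grip_force: 82.7
```

Call:
apply_moves(steps=[{"tx":0,"ty":0,"tz":-0.15,"rx":0,"ry":0,"rz":0,"grip":0},{"tx":0,"ty":0,"tz":-0.15,"rx":0,"ry":0,"rz":0,"grip":0},{"tx":0,"ty":0,"tz":0,"rx":0,"ry":0,"rz":0,"grip":0}])

```text
time_s: 9.15
position: [543.4, 161.4, 110.8]
tool_rot: [-180.0, -0.0, 107.5]
force: [-0.1, -0.2, -0.8]
gripper_width: 49.4
grip_force: 82.7
```

Call:
apply_moves(steps=[{"tx":0,"ty":0,"tz":-0.15,"rx":0,"ry":0,"rz":0,"grip":0},{"tx":0,"ty":0,"tz":-0.15,"rx":0,"ry":0,"rz":0,"grip":0},{"tx":0,"ty":0,"tz":0,"rx":0,"ry":0,"rz":0,"grip":0}])

```text
time_s: 9.45
position: [543.2, 161.4, 101.6]
tool_rot: [-179.9, -0.0, 107.5]
force: [0.3, -0.7, -0.8]
gripper_width: 48.8
grip_force: 82.7
```

Call:
apply_moves(steps=[{"tx":0,"ty":0,"tz":-0.15,"rx":0,"ry":0,"rz":0,"grip":0},{"tx":0,"ty":0,"tz":0,"rx":0,"ry":0,"rz":0,"grip":0}])

```text
time_s: 9.65
position: [543.5, 161.7, 97.4]
tool_rot: [-180.0, -0.0, 107.5]
force: [-0.1, 2.4, -2.6]
gripper_width: 49.4
grip_force: 82.8
```

Call:
apply_moves(steps=[{"tx":0,"ty":0,"tz":-0.15,"rx":0,"ry":0,"rz":0,"grip":0},{"tx":0,"ty":0,"tz":0,"rx":0,"ry":0,"rz":0,"grip":0}])

```text
time_s: 9.85
position: [543.5, 161.6, 92.9]
tool_rot: [-180.0, -0.0, 107.5]
force: [-0.2, 3.1, -2.4]
gripper_width: 49.4
grip_force: 82.8
```

Call:
apply_moves(steps=[{"tx":0,"ty":0,"tz":-0.15,"rx":0,"ry":0,"rz":0,"grip":0},{"tx":0,"ty":0,"tz":0,"rx":0,"ry":0,"rz":0,"grip":0}])

```text
time_s: 10.05
position: [543.8, 161.3, 88.4]
tool_rot: [180.0, 0.0, 107.5]
force: [1.0, 0.7, -0.5]
gripper_width: 49.4
grip_force: 82.6
```

Call:
apply_moves(steps=[{"tx":0,"ty":0,"tz":-0.1,"rx":0,"ry":0,"rz":0,"grip":0},{"tx":0,"ty":0,"tz":0,"rx":0,"ry":0,"rz":0,"grip":0}])

```text
time_s: 10.25
position: [544.0, 161.1, 85.8]
tool_rot: [180.0, 0.1, 107.5]
force: [3.5, -1.8, -0.8]
gripper_width: 49.1
grip_force: 82.8
```

Call:
apply_moves(steps=[{"tx":0,"ty":0,"tz":-0.1,"rx":0,"ry":0,"rz":0,"grip":0},{"tx":0,"ty":0,"tz":0,"rx":0,"ry":0,"rz":0,"grip":0}])

```text
time_s: 10.45
position: [544.3, 160.8, 83.0]
tool_rot: [179.9, 0.1, 107.4]
force: [4.0, -5.9, 1.7]
gripper_width: 48.5
grip_force: 83.1
```

Call:
apply_moves(steps=[{"tx":0.01,"ty":-0.04,"tz":-0.07,"rx":0,"ry":0,"rz":0,"grip":0},{"tx":0,"ty":0,"tz":0,"rx":0,"ry":0,"rz":0,"grip":0}])

```text
time_s: 10.65
position: [544.3, 160.2, 80.7]
tool_rot: [180.0, 0.0, 107.5]
force: [2.7, 0.3, -0.5]
gripper_width: 48.7
grip_force: 83.0
```

Call:
apply_moves(steps=[{"tx":0.01,"ty":-0.02,"tz":-0.07,"rx":0,"ry":0,"rz":0,"grip":0},{"tx":0,"ty":0,"tz":0,"rx":0,"ry":0,"rz":0,"grip":0}])

```text
time_s: 10.85
position: [544.4, 159.9, 78.8]
tool_rot: [180.0, -0.0, 107.5]
force: [-0.3, 1.8, 5.5]
gripper_width: 49.0
grip_force: 83.5
```

Call:
apply_moves(steps=[{"tx":0,"ty":0,"tz":-0.07,"rx":0,"ry":0,"rz":0,"grip":0},{"tx":0,"ty":0,"tz":0,"rx":0,"ry":0,"rz":0,"grip":0}])

```text
time_s: 11.05
position: [544.6, 160.0, 78.1]
tool_rot: [179.9, -0.0, 107.5]
force: [-8.5, 0.2, 27.9]
gripper_width: 48.9
grip_force: 86.3
```

Call:
apply_moves(steps=[{"tx":0,"ty":0,"tz":-0.05,"rx":0,"ry":0,"rz":0,"grip":0},{"tx":0,"ty":0,"tz":0,"rx":0,"ry":0,"rz":0,"grip":0}])

```text
time_s: 11.25
position: [544.8, 160.0, 77.9]
tool_rot: [179.8, -0.0, 107.5]
force: [-15.4, -1.8, 48.2]
gripper_width: 48.8
grip_force: 88.8
```

Call:
apply_moves(steps=[{"tx":-0.02,"ty":0,"tz":0.1,"rx":0,"ry":0,"rz":0,"grip":0},{"tx":0,"ty":0,"tz":0,"rx":0,"ry":0,"rz":0,"grip":0},{"tx":0,"ty":0,"tz":0,"rx":0,"ry":0,"rz":0,"grip":0}])

```text
time_s: 11.55
position: [544.3, 159.9, 78.7]
tool_rot: [179.9, 0.0, 107.5]
force: [0.6, 1.0, 11.3]
gripper_width: 49.1
grip_force: 88.9
```

Call:
apply_moves(newtons=20, steps=[{"tx":0,"ty":0,"tz":0,"rx":0,"ry":0,"rz":0,"grip":0},{"tx":0,"ty":0,"tz":0,"rx":0,"ry":0,"rz":0,"grip":0},{"tx":0,"ty":0,"tz":0,"rx":0,"ry":0,"rz":0,"grip":1},{"tx":0,"ty":0,"tz":0,"rx":0,"ry":0,"rz":0,"grip":1},{"tx":0,"ty":0,"tz":0,"rx":0,"ry":0,"rz":0,"grip":1},{"tx":0,"ty":0,"tz":0,"rx":0,"ry":0,"rz":0,"grip":1},{"tx":0,"ty":0,"tz":0,"rx":0,"ry":0,"rz":0,"grip":1},{"tx":0,"ty":0,"tz":0,"rx":0,"ry":0,"rz":0,"grip":1}])

```text
time_s: 12.35
position: [543.6, 159.6, 77.9]
tool_rot: [-180.0, -0.0, 107.5]
force: [-0.9, 0.0, 0.2]
gripper_width: 85.4
grip_force: 0.0
```

Call:
apply_moves(steps=[{"tx":0,"ty":0,"tz":0.5,"rx":0,"ry":0,"rz":0,"grip":1},{"tx":0,"ty":0,"tz":1,"rx":0,"ry":0,"rz":0,"grip":1},{"tx":0,"ty":0,"tz":1,"rx":0,"ry":0,"rz":0,"grip":1},{"tx":0,"ty":0,"tz":1,"rx":0,"ry":0,"rz":0,"grip":1},{"tx":0,"ty":-1,"tz":0.5,"rx":0,"ry":0,"rz":0,"grip":1},{"tx":0,"ty":-1,"tz":0,"rx":0,"ry":0,"rz":0,"grip":1},{"tx":0,"ty":-1,"tz":0,"rx":0,"ry":0,"rz":0,"grip":1},{"tx":0,"ty":0,"tz":0,"rx":0,"ry":0,"rz":0,"grip":1},{"tx":0,"ty":0,"tz":0,"rx":0,"ry":0,"rz":0,"grip":1}])

```text
time_s: 13.25
position: [543.6, 69.3, 198.1]
tool_rot: [180.0, -0.0, 107.4]
force: [-0.2, -0.1, -0.4]
gripper_width: 85.6
grip_force: 0.0
```

```bash
python3 shot.py f1; python3 - <<'E'
import cv2,numpy as np
from h import r
c=cv2.imread("pics/f1.png");s=r.camera("scene");cv2.imwrite("pics/scene9.png",s)
k=lambda i,x,y,w,h,f:cv2.resize(i[y:y+h,x:x+w],None,fx=f,fy=f,interpolation=cv2.INTER_CUBIC)
cv2.imwrite("pics/fin.png",np.hstack([cv2.resize(c[:300,180:400],(440,600)),k(s,190,150,90,150,4)]))
E
```

```text
13.25 [543.6  69.3 198.1] [ 1.7999e+02 -1.0000e-02  1.0740e+02] [-0.2 -0.1 -0.4]
```

View pics/fin.png

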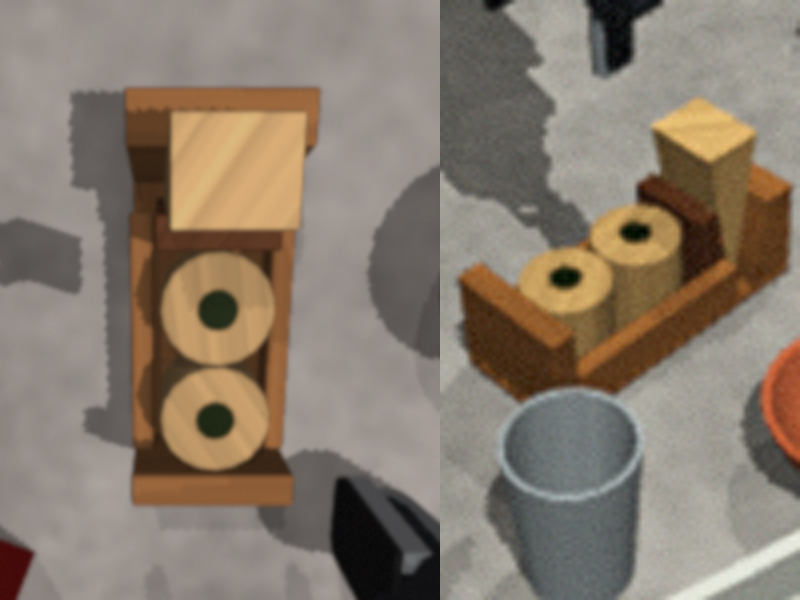

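The final view shows the wedge upright between board and block, with the formers packed in a row. Now a numeric check of depth and centring.

```bash
python3 - <<'E'
from h import *
import pickle
from scipy.optimize import least_squares
s=pickle.load(open("f1.pkl","rb"))
X=np.array([np.cos(np.radians(107.45)),np.sin(np.radians(107.45)),0]);Y=np.array([-X[1],X[0],0])
g=np.array([543.5,161.5,16])
uv=np.array([(265,55.5),(333,55.5),(329.5,115),(265.5,115)])
L=[(21,25),(21,-25),(-21,-25),(-21,25)]
f=lambda q:np.ravel([proj("wrist",g+q[0]*X+q[1]*Y+[0,0,q[2]+100]+a*X+b*Y,s)-u for (a,b),u in zip(L,uv)])
o=least_squares(f,[0,0,0]);print(o.x,o.fun.round(1))
for p in((259,124),(320.5,124)):
    w=atz("wrist",*p,73,s)-g;print(w@X,w@Y)
# formers: crop centres
for p in((218/2+180,308/2),(214/2+180,419/2)):
    w=atz("wrist",*p,68,s)-g;print("former",w@X+61,w@Y)
E
```

```text
[-0.83389815 -1.60266771 -4.44376869] [ 0.2  0.1  0.2  0.1  0.  -0.2 -0.5 -0.1]
-30.060301735422968 28.26964117693634
-30.09659987134002 -27.92065905014994
former 2.822153852874976 -0.35948206528992627
former -53.2590128337915 0.1888060408265714
```

```bash
python3 -c "
from cell import r
print(r.job_done())"
```

```text
the job is handed in; nothing more can be done
None
```

The big wedge is pressed into the gap until tight, the formers are packed in a row (centres about 56 mm apart), and the wedge was left standing there. I handed the job in at about 13 s; the press briefly peaked at about 48 N downward, well above the ample 15 N, before I backed it off to about 11 N.

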